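# Lock the reed plate in its bayonet vise

### The job

Of the two small brass vises, one has a reed plate lying between its jaws: lock that one. Press its round knob straight down against the spring, turn it a quarter turn clockwise as seen from above while it is held down, then let go so that it springs up and seats. Leave the empty vise's knob alone.

Things in the scene. Friction and masses are not known exactly. Their poses are not given: they have to be found in the camera images.
- lock_knob (a point): Centre of the round brass knob of the vise with the reed plate: upright disc, 46 mm across, 20 mm tall, on a spring stem (z up; x to its white mark), centre 105 mm above the bench. Below it a sleeve 35 mm wide tops out at 74 mm, the vise body at 45 mm. The jaws, 38 mm high, lie some 65 mm beyond it, with a flat brass plate (100 x 27 mm, ten dark slots) between. Vise is bolted down.
- lock_press (a joint): How far that knob is pressed down, m: 0 at the start, 0.018 at the stop; spring 4 N (top) to 10 N (bottom). Pins in L-shaped slots let it turn only while pressed more than 0.010 (0.013 to 0.015 is good). Let go after the turn, it rises, seats at 0.005 and cannot turn back.
- lock_turn (a joint): Turn of that knob, rad: 0 at the start, grows clockwise seen from above, stop at 1.65. Let go beyond 1.2 it seats (aim for 1.4 to 1.6). Turns easily, about 0.03 N m; it also closes the jaw 3 mm onto the plate.
- spare_knob (a point): Centre of the knob of the other vise, the same in every way except that its jaws are empty (a dark bed shows between them). Not to be pressed or turned.
Things that resemble listed ones, but are neither listed nor needed, are in the scene too. Leave any green or orange look-alike of the part that bears lock_knob alone.

How it is judged:
By the outcome, as a careful person would: the job done as asked, in the order asked, and still so for the second after the job is handed in, with the robot touching nothing.
It also fails if it takes over 32 s, if anything falls off the work surface, if the arm or the gripper's body presses on something with over 40 N, if the wrist force passes 120 N, or if a joint passes its speed limit or range.

### The arm

A 6-joint arm with a two-finger parallel gripper is mounted at the origin on the work surface. World frame = base frame: x ahead of the robot, y to its left, z up, the work surface at z = 0. Lengths are in m, angles in rad, forces in N, time in s.
With the tool pointing down it reaches from about 0.325 to 0.85 m from the base axis. Payload 15.5 kg.
Tool frame: the origin (TCP) lies on the centre line of the jaws, within the pads' length; the fingertips stand 19 mm ahead of it and the grasp point (between the pads) is the TCP (ctrl.tips_ahead is the distance from the TCP to the fingertips, in m); z points along the fingers, y is the direction in which the jaws open and shut (so a half turn about z gives the same grasp; the last joint's range is limited). The gripper opens to 91 mm and grips with 3 to 60 N. Pads are 32 mm wide; open, the fingers measure 118 mm over their backs; the gripper's body (76 mm by 178 mm) begins 60 mm behind the grasp point.
Start: joints at [1.188, 0.494, 1.345, -0, 1.302, -0.096], TCP at [0.177, 0.599, 0.21] pointing down, gripper open.
Joint ranges: [-2.91, 2.91], [-0.82, 2.16], [0.22, 2.67], [-1.22, 4.37], [0.12, 2.79], [-3.08, 3.08]. Speed limits (rad/s): [1.89, 1.89, 2.57, 3.01, 3.01, 3.01].

### API

Orientations are given as a rotation vector (axis times angle).
In Python, from workcell import ctrl, optics, ticket gives the robot as it stands. The module is installed in compiled form; this text tells all that it offers.
- The arm moves only by the tool play_rows, never from a script. Its argument "moves" is a list of rows, each an object of numbers: "fingers": the closure, from 0 (fully open) to 1 (shut); "dx", "dy", "dz": the shift along the tool's x, y, z in mm; "spin": the turn about the tool's z in degrees. In form: [{"fingers": .., "dx": .., "dy": .., "dz": .., "spin": ..}, ...]. A call has 1 to 20 rows; each row is the pose to reach, as a shift and turn from the pose commanded when the call began, along the tool's axes at that moment; what a row does not reach only later rows make up. A row lasts 1/8 s, in which the tool goes at most 62.5 mm and 10.7 degrees, less where a joint would pass 70% of its speed; a pose out of reach is approached as far as the arm can. A call with a gripper value outside its range is refused whole. The fingers move at their own pace and stop on an object; "squeeze" is the grip in N (left out, the last holds). Time passes only in rows, so rows that repeat a pose let the fingers close. It gives the time, the measured TCP pose, the force and the opening at its end, in the units of the state.
- ctrl.read_state(): the state, without advancing time (a new reading comes with each control period).
- optics.camera(name): name is "scene" or "side" or "wrist"; returns the picture (420x560x3 uint8, red, green, blue); there is no depth.
- optics.calibration(name): a dict with "fx", "fy", "cx", "cy" (pixels), "xyz" and "rotation" of the camera in the world. Camera axes: x right, y up, looking along -z (the intrinsics and any distortion apply to the point x, -y, -z); pixel columns grow to the right and rows downward; lengths in m; the calibration is good to about 2 mm. The wrist camera is an equidistant fisheye: a pixel r from the principal point sees the ray r / f radians off the axis. A picture is of the moment at which its call begins: read the wrist's pose just before it. calibration takes no time and is no camera call; for the wrist camera it gives the pose at the moment of the call.
- ticket.job_done(): hands the job in, once; it reports no verdict.
The state is a dict: "clock": time; "q": joint angles; "qvel": joint speeds; "joint_torque": joint torques, N m; "tool_pos": TCP position; "eef_rot": TCP orientation; "ft_force": force on the tool from outside, world axes, zero at the start; "torque": the same for the moment, N m; "width": opening from 0.0 (shut) to 1.0 (fully open).
Only numpy, scipy, OpenCV 4.12 (cv2) and the standard library are available. Lean on these libraries where they do the work, as an engineer would, in place of code of your own. Each camera call takes 0.05 s, during which the arm holds its last target.

## Working session

There is one attempt and no reset: what is moved stays moved. The work goes in short steps, Python scripts to look and compute and a tool call to move; the robot and the scene stay as the last step left them, time stands still between calls to the robot, and variables do not carry over. Pictures are saved under pics/ and viewed, and the job is handed in when it is done.

Besides the shell and the picture viewer there is one more tool, called after ">>>" by a JSON object that holds its "op" and its "data", one argument or row to a line. play_rows: Moves the arm, as the interface text tells. Its arguments: {"type":"object","properties":{"moves":{"type":"array","items":{"type":"object","properties":{"fingers":{"type":"number"},"dx":{"type":"number"},"dy":{"type":"number"},"dz":{"type":"number"},"spin":{"type":"number"}}}},"squeeze":{"type":"number"}},"required":["moves"]}

```bash
mkdir -p pics
python3 - <<'E'
from workcell import ctrl, optics
import cv2,json
s=ctrl.read_state();print({k:s[k] for k in("clock","tool_pos","eef_rot","width","ft_force")})
for n in("scene","side","wrist"):
    c=optics.calibration(n);print(n,c)
    cv2.imwrite(f"pics/{n}0.png",optics.camera(n)[:,:,::-1])
E
```

```text
{'clock': 0.0, 'tool_pos': array([0.17724546, 0.59891444, 0.20983933]), 'eef_rot': array([-4.50468512e-01, -3.10883343e+00,  1.90178073e-03]), 'width': 1.000602278303213, 'ft_force': array([ 0.02974588, -0.32479382,  0.4839705 ])}
scene {'fx': 399.6082671894301, 'fy': 399.6082671894301, 'cx': 280.4116489651451, 'cy': 208.22143925066106, 'xyz': array([ 1.05067336, -0.00875421,  0.56874166]), 'rotation': array([0.69362154, 0.68902607, 1.44595523])}
side {'fx': 434.90743151224734, 'fy': 434.90743151224734, 'cx': 277.3688562879027, 'cy': 207.08091891392914, 'xyz': array([0.00952867, 0.52026757, 0.48743849]), 'rotation': array([ 0.45916413, -1.28360886, -2.13616823])}
wrist {'fx': 325.19226210127806, 'fy': 325.19226210127806, 'cx': 282.1887500183459, 'cy': 202.1171143680367, 'xyz': array([0.09803456, 0.62171591, 0.38301699]), 'rotation': array([-0.25334566, -0.18672988,  1.27424702])}
```

View pics/scene0.png

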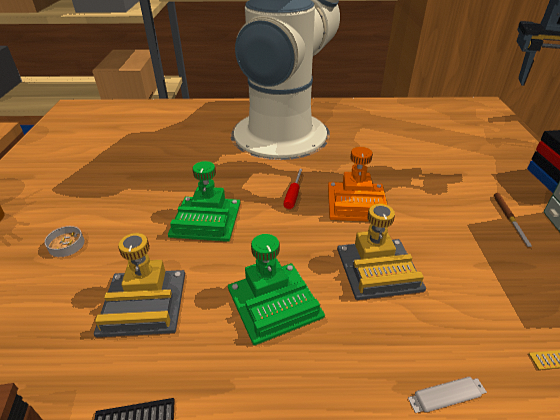

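View pics/side0.png

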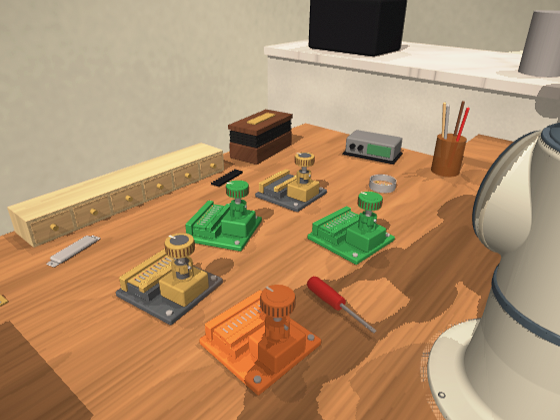

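View pics/wrist0.png

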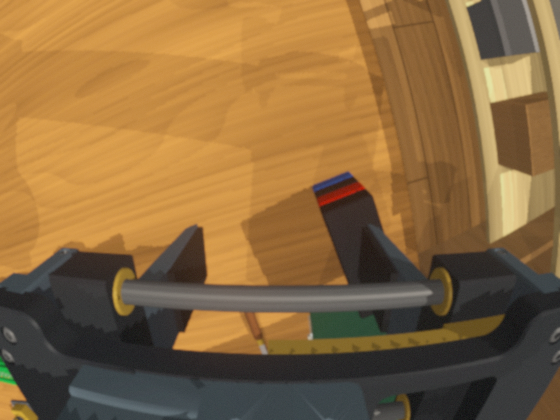

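The brass candidates in the scene view are the left vise (knob near 133,243), whose bed looks dark and empty, and the right vise (knob near 381,213), which shows a slotted plate. In the side view the right one is at (180,243). The two green vises and the orange one are look-alikes. I'll enlarge the brass ones to confirm.

Run:
```python
import cv2,numpy as np
a=cv2.imread("pics/scene0.png");b=cv2.imread("pics/side0.png")
f=lambda im,x,y,w=100:cv2.resize(im[y:y+w,x:x+w],(390,390),interpolation=cv2.INTER_CUBIC) 
t=np.hstack([f(a,330,200),f(b,125,225)]);
u=cv2.resize(np.hstack([a[230:340,90:200],b[140:250,250:360]]),(400,200))
cv2.imwrite("pics/crop.png",np.vstack([t,cv2.copyMakeBorder(u,0,0,0,380,cv2.BORDER_CONSTANT)]))
```

```text
(no output)
```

View pics/crop.png

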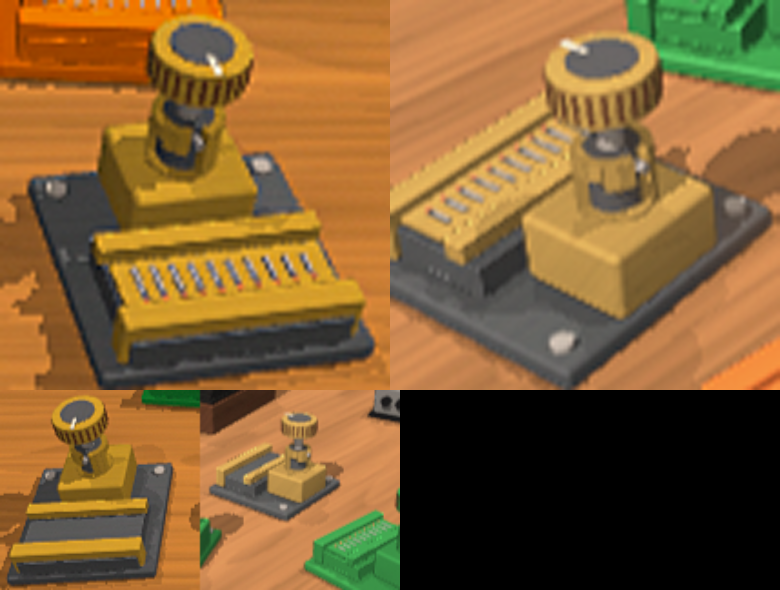

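The target is the right-hand brass vise: both enlarged views show the slotted plate between its jaws. The left one has only a dark bed. The dark cap's centre is near scene (382.0,211.7) and side (179.6,240.3).

```bash
cat > h.py <<'E'
import numpy as np
from scipy.spatial.transform import Rotation as R
from workcell import optics
def ray(n,u,v):
    c=optics.calibration(n);d=np.array([(u-c['cx'])/c['fx'],-(v-c['cy'])/c['fy'],-1])
    return np.array(c['xyz']),R.from_rotvec(c['rotation']).apply(d)
def at(n,u,v,z):
    o,d=ray(n,u,v);return o+d*(z-o[2])/d[2]
def tri(a,b):
    A=0;B=0
    for o,d in(ray(*a),ray(*b)):
        d=d/np.linalg.norm(d);P=np.eye(3)-np.outer(d,d);A=A+P;B=B+P@o
    return np.linalg.solve(A,B)
E
python3 - <<'E'
from h import *
from workcell import ctrl
s=ctrl.read_state()
print(at('scene',382,211.7,.115),at('side',179.6,240.3,.115),tri(('scene',382,211.7),('side',179.6,240.3)))
# mark: from crop
m0=at('scene',330+215/3.9,200+63/3.9,.115); m1=at('side',125+(573-390)/3.9,225+45/3.9,.115);print('mark',m0,m1)
T=R.from_rotvec(s['eef_rot']).as_matrix();print(T)
for p in [at('scene',382,211.7,.115),at('side',179.6,240.3,.115)]: print(T.T@(p-s['tool_pos'])*1000)
# other knobs
print('orange',at('scene',361,153,.115),'green',at('scene',265,241,.115), 'jaw',at('scene',375,262,.038),at('scene',392,282,.038))
E
```

```text
[0.5063129  0.17699223 0.115     ] [0.49980363 0.17619533 0.115     ] [0.50271719 0.17633714 0.11306753]
mark [0.51858451 0.17992144 0.115     ] [0.51784463 0.17725493 0.115     ]
[[-9.58860009e-01  2.83879134e-01 -3.45979225e-04]
 [ 2.83879332e-01  9.58859629e-01 -8.58100466e-04]
 [ 8.81486940e-05 -9.21014572e-04 -9.99999572e-01]]
[-435.2728834  -311.17626946   95.24054365]
[-429.25762732 -313.78823025   95.24347954]
orange [0.30742816 0.17306682 0.115     ] green [ 0.57829614 -0.02952118  0.115     ] jaw [0.5553876 0.166297  0.038    ] [0.60220274 0.18631712 0.038     ]
```

>>> {"op": "play_rows", "data": {
  "moves": [
    {"dx": -20, "dy": -14},
    {"dx": -60, "dy": -43},
    {"dx": -105, "dy": -76},
    {"dx": -150, "dy": -108},
    {"dx": -195, "dy": -141},
    {"dx": -240, "dy": -173},
    {"dx": -285, "dy": -206},
    {"dx": -330, "dy": -238},
    {"dx": -370, "dy": -267},
    {"dx": -400, "dy": -289},
    {"dx": -420, "dy": -303},
    {"dx": -430, "dy": -311},
    {"dx": -432, "dy": -312},
    {"dx": -432, "dy": -312},
    {"dx": -432, "dy": -312}
  ]
}}

```text
invalid input
```

Run:
```python
from workcell import ctrl, optics
import cv2
from h import *
s=ctrl.read_state();print({k:s[k] for k in("clock","q","tool_pos","eef_rot","ft_force")})
c=optics.calibration('wrist');print(c['xyz'],c['rotation'])
cv2.imwrite("pics/w1.png",optics.camera('wrist')[:,:,::-1])
cv2.imwrite("pics/s1.png",optics.camera('scene')[:,:,::-1])
def proj(p):
    q=R.from_rotvec(c['rotation']).inv().apply(np.array(p)-c['xyz']);x,y,z=q[0],-q[1],-q[2]
    th=np.arctan2(np.hypot(x,y),z);k=th*c['fx']/np.hypot(x,y);return c['cx']+k*x,c['cy']+k*y
print(proj([.503,.1765,.115]),proj(s['tool_pos']))
print(R.from_rotvec(s['eef_rot']).as_matrix())
```

```text
{'clock': 0.15, 'q': array([ 1.18744998e+00,  4.94024962e-01,  1.34596698e+00, -8.76002944e-08,
        1.30252593e+00, -9.55088857e-02]), 'tool_pos': array([0.17731654, 0.59901329, 0.20999227]), 'eef_rot': array([-4.50543288e-01, -3.10889612e+00,  1.41181222e-03]), 'ft_force': array([-0.0847285 ,  0.11001428,  0.35209927])}
[0.0980448  0.62174181 0.38309385] [-0.25325134 -0.18688273  1.27422155]
(np.float64(104.95041972989398), np.float64(437.7624012820845)) (np.float64(283.82378393996606), np.float64(251.1892304997533))
[[-9.58860009e-01  2.83879134e-01 -3.45979225e-04]
 [ 2.83879332e-01  9.58859629e-01 -8.58100466e-04]
 [ 8.81486940e-05 -9.21014572e-04 -9.99999572e-01]]
```

View pics/w1.png

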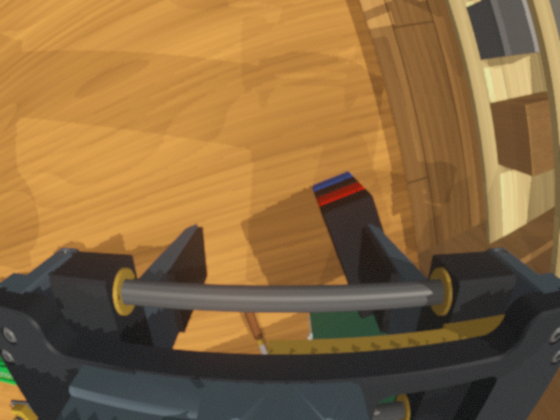

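View pics/s1.png

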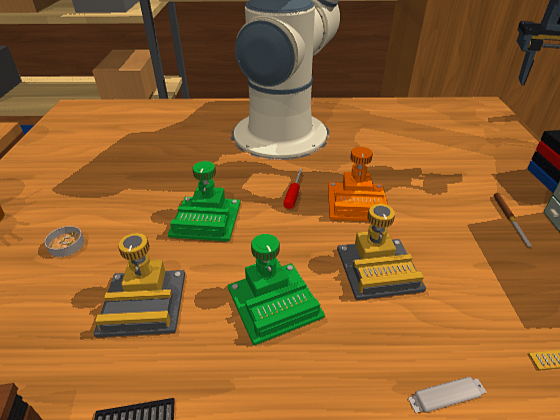

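The call was refused, probably because rows need every key, so I'll resend it with all keys filled in.

>>> {"op": "play_rows", "data": {
  "moves": [
    {"fingers": 0, "dx": -20, "dy": -14, "dz": 0, "spin": 0},
    {"fingers": 0, "dx": -60, "dy": -43, "dz": 0, "spin": 0},
    {"fingers": 0, "dx": -105, "dy": -76, "dz": 0, "spin": 0},
    {"fingers": 0, "dx": -150, "dy": -108, "dz": 0, "spin": 0},
    {"fingers": 0, "dx": -195, "dy": -141, "dz": 0, "spin": 0},
    {"fingers": 0, "dx": -240, "dy": -173, "dz": 0, "spin": 0},
    {"fingers": 0, "dx": -285, "dy": -206, "dz": 0, "spin": 0},
    {"fingers": 0, "dx": -330, "dy": -238, "dz": 0, "spin": 0},
    {"fingers": 0, "dx": -370, "dy": -267, "dz": 0, "spin": 0},
    {"fingers": 0, "dx": -400, "dy": -289, "dz": 0, "spin": 0},
    {"fingers": 0, "dx": -420, "dy": -303, "dz": 0, "spin": 0},
    {"fingers": 0, "dx": -430, "dy": -311, "dz": 0, "spin": 0},
    {"fingers": 0, "dx": -432, "dy": -312, "dz": 0, "spin": 0},
    {"fingers": 0, "dx": -432, "dy": -312, "dz": 0, "spin": 0},
    {"fingers": 0, "dx": -432, "dy": -312, "dz": 0, "spin": 0}
  ],
  "squeeze": 35
}}

```text
clock: 2.12
tool_pos: [0.5025, 0.1781, 0.2104]
eef_rot: [-0.449, -3.109, -0.0]
ft_force: [0.1, 0.1, -0.1]
width: 0.995
```

```bash
cat > look.py <<'E'
from workcell import ctrl, optics
import cv2,sys
from h import *
t=sys.argv[1]
s=ctrl.read_state();print({k:np.round(s[k],4) for k in("clock","q","tool_pos","ft_force","torque","width")})
c=optics.calibration('wrist')
for n in ('wrist','scene','side'): cv2.imwrite(f"pics/{n}{t}.png",optics.camera(n)[:,:,::-1])
def proj(p):
    q=R.from_rotvec(c['rotation']).inv().apply(np.array(p)-c['xyz']);x,y,z=q[0],-q[1],-q[2]
    th=np.arctan2(np.hypot(x,y),z);k=th*c['fx']/np.hypot(x,y);return np.round([c['cx']+k*x,c['cy']+k*y],1)
print('knob',proj([.503,.1765,.115]),'tcp',proj(s['tool_pos']))
a=[cv2.imread(f"pics/{n}{t}.png") for n in('wrist','scene','side')]
z=lambda im,x,y,w,h,W:cv2.resize(im[y:y+h,x:x+w],(W,int(h*W/w)),interpolation=cv2.INTER_CUBIC)
b=z(a[1],310,120,140,140,390);d=z(a[2],110,140,140,140,390)
cv2.imwrite(f"pics/c{t}.png",np.hstack([b,d]))
E
python3 look.py 2
```

```text
{'clock': np.float64(2.125), 'q': array([ 2.2860e-01,  3.6500e-01,  1.5713e+00,  1.0000e-04,  1.2055e+00,
       -1.0554e+00]), 'tool_pos': array([0.5025, 0.1781, 0.2104]), 'ft_force': array([ 0.1056,  0.0918, -0.1048]), 'torque': array([-0.0289, -0.056 ,  0.0141]), 'width': np.float64(0.9953)}
knob [281.7 204.4] tcp [283.8 251.1]
```

View pics/wrist2.png

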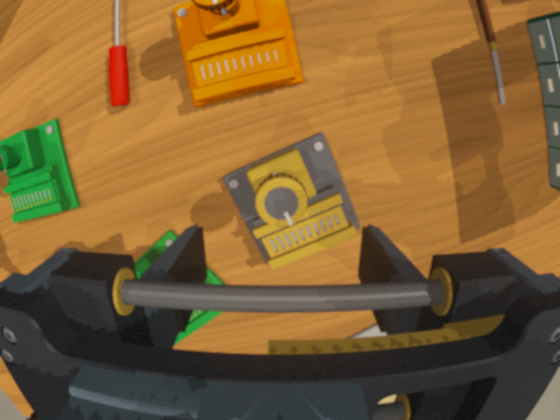

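View pics/c2.png

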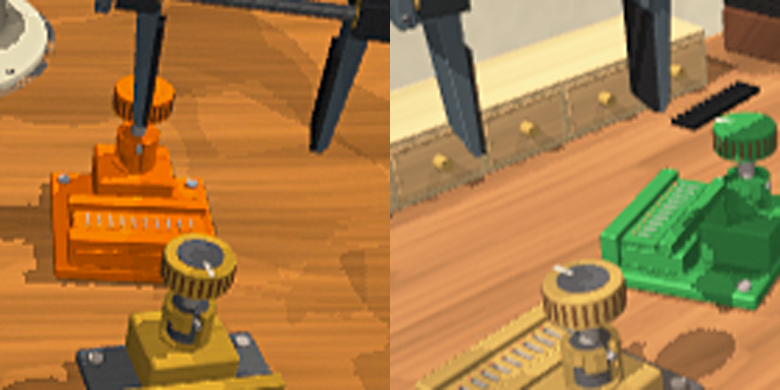

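Run:
```python
import cv2
a=cv2.imread("pics/wrist2.png")[160:250,230:350];cv2.imwrite("pics/wc2.png",cv2.resize(a,None,fx=6,fy=6,interpolation=cv2.INTER_CUBIC))
```

```text
(no output)
```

View pics/wc2.png

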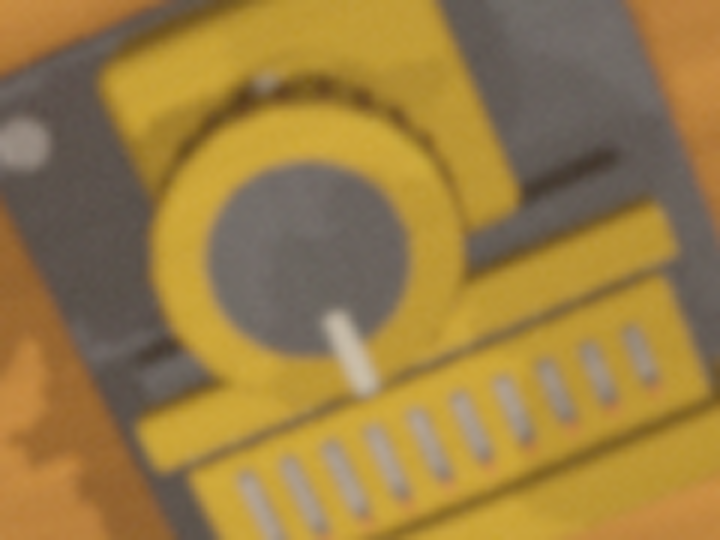

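Run:
```python
from h import *
from workcell import ctrl
c=optics.calibration('wrist');s=ctrl.read_state()
def wr(u,v,z):
    x,y=u-c['cx'],v-c['cy'];r=np.hypot(x,y);th=r/c['fx'];k=np.tan(th)/r
    d=R.from_rotvec(c['rotation']).apply([x*k,-y*k,-1]);return c['xyz']+d*(z-c['xyz'][2])/d[2]
p=wr(280.9,202.75,.115);print(p, wr(280.9+9.5,202.75+18,.115)-p)
T=R.from_rotvec(s['eef_rot']).as_matrix()
for q in(p,[.503,.1765,.115],(p+[.503,.1765,.115])/2): print(T.T@(np.array(q)-s['tool_pos'])*1000)
```

```text
[0.5015671  0.17604901 0.115     ] [0.01822074 0.00332094 0.        ]
[ 0.63566758 -2.16585088 95.43235692]
[-0.61097389 -1.32771527 95.4322823 ]
[ 1.23468407e-02 -1.74678307e+00  9.54323196e+01]
```

The wrist view confirms the slotted plate, with the knob centre at (281,203). I'll shift 2 mm and descend around the knob.

>>> {"op": "play_rows", "data": {
  "moves": [
    {"fingers": 0, "dx": 0, "dy": -2, "dz": 15, "spin": 0},
    {"fingers": 0, "dx": 0, "dy": -2, "dz": 40, "spin": 0},
    {"fingers": 0, "dx": 0, "dy": -2, "dz": 65, "spin": 0},
    {"fingers": 0, "dx": 0, "dy": -2, "dz": 85, "spin": 0},
    {"fingers": 0.1, "dx": 0, "dy": -2, "dz": 98, "spin": 0},
    {"fingers": 0.2, "dx": 0, "dy": -2, "dz": 105, "spin": 0},
    {"fingers": 0.3, "dx": 0, "dy": -2, "dz": 106, "spin": 0},
    {"fingers": 0.35, "dx": 0, "dy": -2, "dz": 106, "spin": 0},
    {"fingers": 0.35, "dx": 0, "dy": -2, "dz": 106, "spin": 0}
  ],
  "squeeze": 35
}}

```text
clock: 3.4
tool_pos: [0.5028, 0.1757, 0.1049]
eef_rot: [0.45, 3.108, 0.0]
ft_force: [0.1, -0.1, -0.4]
width: 0.65
```

```bash
python3 look.py 3
```

```text
{'clock': np.float64(3.4), 'q': array([ 0.224 ,  0.4983,  1.6944,  0.    ,  0.9481, -1.059 ]), 'tool_pos': array([0.5028, 0.1757, 0.1049]), 'ft_force': array([ 0.0704, -0.1016, -0.4333]), 'torque': array([0.0339, 0.0114, 0.0223]), 'width': np.float64(0.6498)}
knob [285.5 258.8] tcp [283.8 251.1]
```

View pics/c3.png

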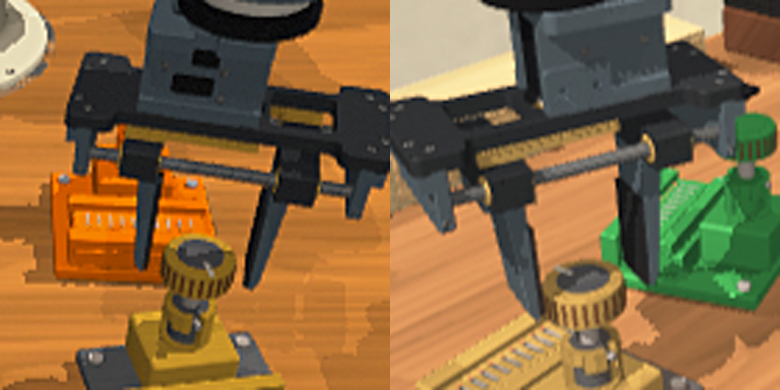

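View pics/wrist3.png

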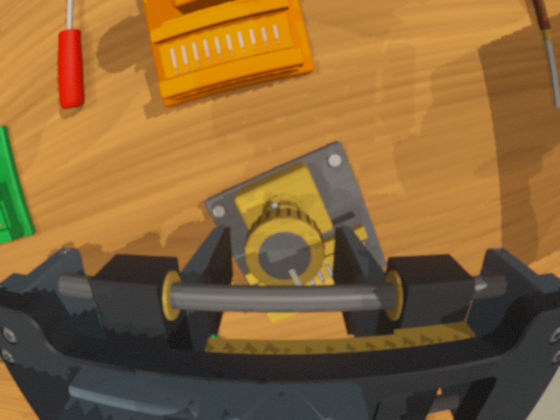

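The knob sits between the fingers in all three views. Next I'll close the fingers on it.

>>> {"op": "play_rows", "data": {
  "moves": [
    {"fingers": 0.45, "dx": 0, "dy": 0, "dz": 0, "spin": 0},
    {"fingers": 0.6, "dx": 0, "dy": 0, "dz": 0, "spin": 0},
    {"fingers": 0.7, "dx": 0, "dy": 0, "dz": 0, "spin": 0},
    {"fingers": 0.7, "dx": 0, "dy": 0, "dz": 0, "spin": 0},
    {"fingers": 0.7, "dx": 0, "dy": 0, "dz": 0, "spin": 0}
  ],
  "squeeze": 40
}}

```text
clock: 4.18
tool_pos: [0.5028, 0.1761, 0.1046]
eef_rot: [0.451, 3.109, 0.001]
ft_force: [0.7, 5.3, 1.5]
width: 0.485
```

>>> {"op": "play_rows", "data": {
  "moves": [
    {"fingers": 0.7, "dx": 0, "dy": 0, "dz": 3, "spin": 0},
    {"fingers": 0.7, "dx": 0, "dy": 0, "dz": 7, "spin": 0},
    {"fingers": 0.7, "dx": 0, "dy": 0, "dz": 11, "spin": 0},
    {"fingers": 0.7, "dx": 0, "dy": 0, "dz": 14, "spin": 0},
    {"fingers": 0.7, "dx": 0, "dy": 0, "dz": 14, "spin": 0},
    {"fingers": 0.7, "dx": 0, "dy": 0, "dz": 14, "spin": 0}
  ],
  "squeeze": 40
}}

```text
clock: 4.92
tool_pos: [0.503, 0.176, 0.0909]
eef_rot: [0.45, 3.108, 0.001]
ft_force: [-0.8, 4.4, 9.2]
width: 0.488
```

```bash
python3 look.py 4
```

```text
{'clock': np.float64(4.925), 'q': array([ 2.2430e-01,  5.1920e-01,  1.7068e+00,  6.0000e-04,  9.1430e-01,
       -1.0590e+00]), 'tool_pos': array([0.503 , 0.176 , 0.0909]), 'ft_force': array([-0.7702,  4.3823,  9.2035]), 'torque': array([ 0.8075,  0.1769, -0.0125]), 'width': np.float64(0.4883)}
knob [284.9 270.8] tcp [283.8 251.1]
```

View pics/c4.png

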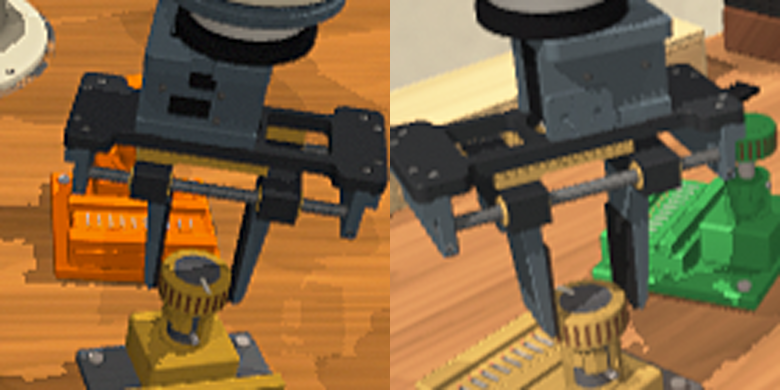

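The knob is pressed down: the spring force of 9.2 N corresponds to about 14 mm. Now the clockwise turn, which is positive spin about the downward tool z.

>>> {"op": "play_rows", "data": {
  "moves": [
    {"fingers": 0.7, "dx": 0, "dy": 0, "dz": 0, "spin": 4},
    {"fingers": 0.7, "dx": 0, "dy": 0, "dz": 0, "spin": 11},
    {"fingers": 0.7, "dx": 0, "dy": 0, "dz": 0, "spin": 19},
    {"fingers": 0.7, "dx": 0, "dy": 0, "dz": 0, "spin": 27},
    {"fingers": 0.7, "dx": 0, "dy": 0, "dz": 0, "spin": 35},
    {"fingers": 0.7, "dx": 0, "dy": 0, "dz": 0, "spin": 43},
    {"fingers": 0.7, "dx": 0, "dy": 0, "dz": 0, "spin": 51},
    {"fingers": 0.7, "dx": 0, "dy": 0, "dz": 0, "spin": 59},
    {"fingers": 0.7, "dx": 0, "dy": 0, "dz": 0, "spin": 67},
    {"fingers": 0.7, "dx": 0, "dy": 0, "dz": 0, "spin": 75},
    {"fingers": 0.7, "dx": 0, "dy": 0, "dz": 0, "spin": 82},
    {"fingers": 0.7, "dx": 0, "dy": 0, "dz": 0, "spin": 87},
    {"fingers": 0.7, "dx": 0, "dy": 0, "dz": 0, "spin": 87},
    {"fingers": 0.7, "dx": 0, "dy": 0, "dz": 0, "spin": 87}
  ],
  "squeeze": 40
}}

```text
clock: 6.82
tool_pos: [0.5021, 0.1758, 0.0906]
eef_rot: [-2.467, -1.945, 0.0]
ft_force: [-3.4, 2.6, 8.1]
width: 0.488
```

```bash
python3 look.py 5
```

```text
{'clock': np.float64(6.825), 'q': array([2.2420e-01, 5.1920e-01, 1.7078e+00, 7.0000e-04, 9.1510e-01,
       4.5940e-01]), 'tool_pos': array([0.5021, 0.1758, 0.0906]), 'ft_force': array([-3.4313,  2.6119,  8.1353]), 'torque': array([ 0.6312,  1.051 , -0.0165]), 'width': np.float64(0.4876)}
knob [284.2 267.5] tcp [282.6 249.1]
```

View pics/c5.png

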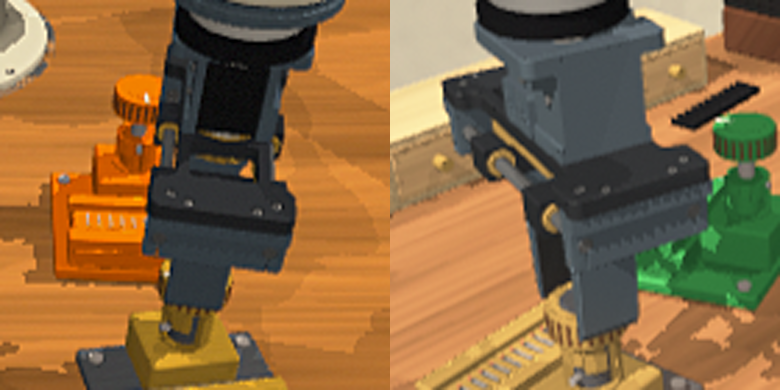

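View pics/wrist5.png

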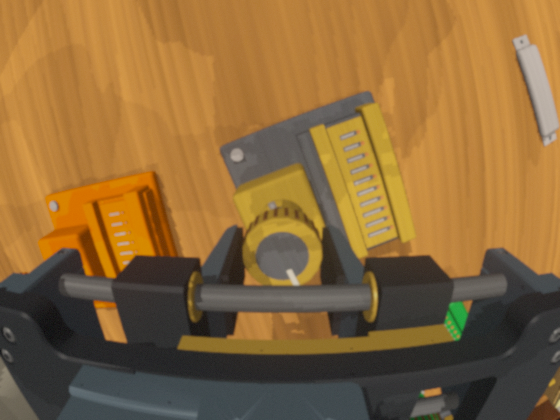

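The white mark kept its place relative to the fingers, so the knob turned with them (q6 changed 1.52 rad), and the jaw has closed on the plate. Now I'll release and retreat.

>>> {"op": "play_rows", "data": {
  "moves": [
    {"fingers": 0.4, "dx": 0, "dy": 0, "dz": 0, "spin": 0},
    {"fingers": 0.2, "dx": 0, "dy": 0, "dz": 0, "spin": 0},
    {"fingers": 0.1, "dx": 0, "dy": 0, "dz": 0, "spin": 0},
    {"fingers": 0, "dx": 0, "dy": 0, "dz": 0, "spin": 0},
    {"fingers": 0, "dx": 0, "dy": 0, "dz": 0, "spin": 0},
    {"fingers": 0, "dx": 0, "dy": 0, "dz": -15, "spin": 0},
    {"fingers": 0, "dx": 0, "dy": 0, "dz": -40, "spin": 0},
    {"fingers": 0, "dx": 0, "dy": 0, "dz": -70, "spin": 0},
    {"fingers": 0, "dx": 0, "dy": 0, "dz": -100, "spin": 0},
    {"fingers": 0, "dx": 0, "dy": 0, "dz": -120, "spin": 0},
    {"fingers": 0, "dx": 0, "dy": 0, "dz": -130, "spin": 0},
    {"fingers": 0, "dx": 0, "dy": 0, "dz": -130, "spin": 0},
    {"fingers": 0, "dx": 0, "dy": 0, "dz": -130, "spin": 0}
  ]
}}

```text
clock: 8.6
tool_pos: [0.5021, 0.1755, 0.2197]
eef_rot: [-2.467, -1.945, 0.002]
ft_force: [0.0, 1.1, 0.5]
width: 1.002
```

```bash
python3 look.py 6
```

```text
{'clock': np.float64(8.6), 'q': array([0.2239, 0.3538, 1.5607, 0.    , 1.2283, 0.4594]), 'tool_pos': array([0.5021, 0.1755, 0.2197]), 'ft_force': array([0.0447, 1.0682, 0.472 ]), 'torque': array([-0.0581,  0.0804, -0.0019]), 'width': np.float64(1.0015)}
knob [283.3 197.6] tcp [282.7 249.1]
```

View pics/c6.png

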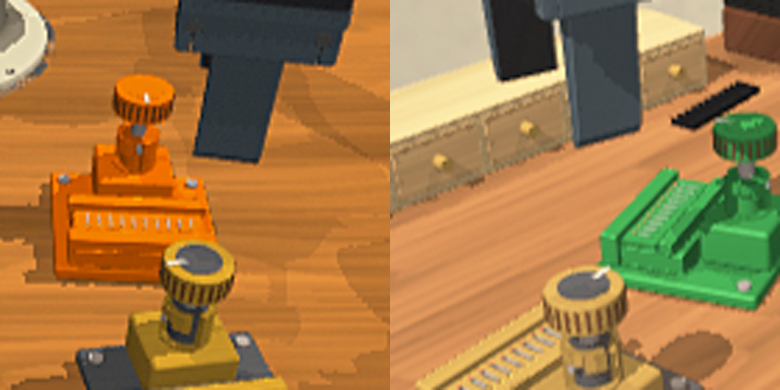

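View pics/wrist6.png

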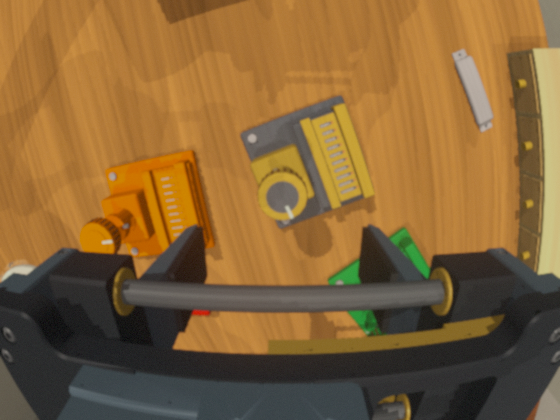

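The knob is released, and the white mark has moved a quarter turn clockwise. Next I'll measure how far it turned and where it seated.

Run:
```python
from h import *
import cv2
def cap(n,t,x0,y0,w=30):
    im=cv2.imread(f"pics/{n}{t}.png")
    hsv=cv2.cvtColor(im,cv2.COLOR_BGR2HSV)[y0:y0+w,x0:x0+w]
    m=((hsv[...,1]<90)).astype(np.uint8)
    k,l,st,ce=cv2.connectedComponentsWithStats(m); i=1+np.argmax(st[1:,4])
    pts=np.argwhere(l==i)[:,::-1].astype(np.int32)
    (c,ax,an)=cv2.fitEllipse(cv2.convexHull(pts))
    return c[0]+x0,c[1]+y0,ax
for t in(2,6):
    a=cap('scene',t,365,200);b=cap('side',t,163,226)
    print(t,a,b,tri(('scene',)+a[:2],('side',)+b[:2]))
A=[cv2.imread(f"pics/{n}{t}.png") for t in(2,6) for n in('scene','side')]
f=lambda im,x,y:cv2.resize(im[y:y+50,x:x+50],(300,300),interpolation=cv2.INTER_CUBIC)
cv2.imwrite("pics/cmp.png",np.vstack([np.hstack([f(A[0],355,195),f(A[1],155,225)]),np.hstack([f(A[2],355,195),f(A[3],155,225)])]))
```

```text
2 (381.7549057006836, 211.76204109191895, (12.028874397277832, 16.369295120239258)) (177.37604236602783, 238.92984104156494, (10.631388664245605, 20.94431495666504)) [0.50596683 0.17625894 0.11481833]
6 (379.79180335998535, 212.80674839019775, (9.705450057983398, 19.645328521728516)) (180.33111572265625, 241.06349563598633, (10.904541015625, 21.497005462646484)) [0.50329093 0.17357193 0.11045893]
```

View pics/cmp.png

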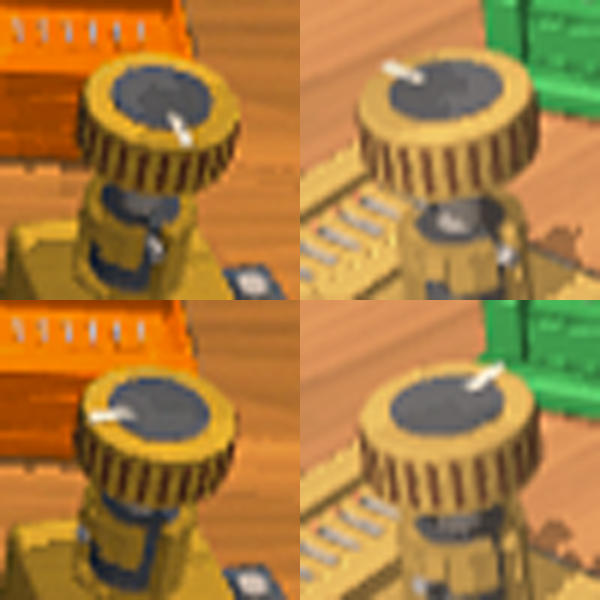

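Run:
```python
from h import *
g=lambda n,x,y,X,Y,z:at(n,X+(x+.5)/6-.5,Y+(y+.5)/6-.5,z)
an=[]
for n,X,Y,pts in(('scene',355,195,[((160,96),(187,142),.115),((159,109),(93,116),.110)]),('side',155,225,[((447,91),(387,67),.115),((447,106),(502,67),.110)])):
    o=300 if n=='side' else 0
    a=[]
    for c,m,z in pts:
        d=g(n,m[0]-o,m[1],X,Y,z)-g(n,c[0]-o,c[1],X,Y,z);a.append(np.arctan2(d[1],d[0]))
    print(n,a,'cw turn',a[0]-a[1])
from workcell import ticket
print(ticket.job_done())
```

```text
scene [np.float64(0.16421618666155943), np.float64(-1.4259203172824315)] cw turn 1.590136503943991
side [np.float64(0.14171941184844203), np.float64(-1.3762281612909395)] cw turn 1.5179475731393814
the job is handed in; nothing more can be done
None
```

I locked the brass vise that has the reed plate and handed the job in about 8.8 s into the 32 s limit. I gripped its knob, pressed it down about 14 mm (9.2 N spring force), turned it clockwise by 87° (1.52 rad) and let go. Then I lifted the open gripper well clear.

**Last checks:**
- **Turn:** the white mark reads 1.52 rad clockwise in the side view and 1.59 rad in the scene view. The wrist joint's own change of 1.52 rad agrees with the side view.
- **Seating:** after release the knob's top sits about 4 mm lower than at the start, by a rough triangulation. That fits the 5 mm seat, but I couldn't measure it more finely.
- **Jaw and forces:** the jaw looks closed onto the plate. The highest force I read on the tool was about 10 N, with about 1 N after I moved clear.
- **Other vises:** I never approached the empty vise or the green and orange look-alikes.

One move call was refused before anything moved, because its rows left out some keys; I resent it in full. The two cameras put the knob 6 mm apart at first, so I used the wrist camera to centre the grip before descending.

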